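# Reset the lamp power unit under its push-latch flap

## Task

The microscope lamp's power unit has tripped. With the fingers, press the front edge of the grey flap on top of the unit in and let go so that the flap pops open, press the round reset button under it fully down, then press the raised flap shut again until it latches and stays closed. Do not grasp, lift or push away the jar, the dropper bottle or the vial that stand beside the unit.

Things in the scene. Friction and masses are not known exactly. Their poses are not given: they have to be found in the camera images.
- power_unit: grey case, 160 mm deep (x), 150 wide (y), 60 high, fixed to the bench. Origin: centre of its underside; its -x end is the front, turned roughly to the robot. The rear part of the top (cooling slots) is fixed; the front part is the flap, between two fixed cheeks 20 mm wide. Under the flap is a step at 38 mm height, open to the front, that carries the reset button.
- flap (a joint): flap angle: 0 = latched, flush with the case top; positive = front edge raised; 1.2 = fully open. Push-push latch: press in past -0.085 rad (stop at -0.115) and let go, and a spring opens it fully in about 2 s; from open, press down past flush as deep and let go, and it latches at 0. Pressed less, it stays as it was. Takes 3 to 5 N near the front edge when shut, 5 to 10 N to swing down.
- flap_front (a point): the place to press: on the flap's upper face, mid-width, on three small ribs, 46 mm from the hinge line, 9 mm behind the front edge; must go about 4 mm below flush (stop at 5.3 mm). Moves with the flap: x toward the hinge, z out of the upper face. The flap is a plain grey plate 55 mm long (x), 106 wide (y), 3.5 thick, slippery.
- flap_hinge (a point): middle of the flap's hinge line (its rear edge), at the upper face, 60 mm above the bench and 15 mm toward -x from the unit's origin. Turns with the flap. With the flap fully open its front edge stands 20 mm in front of this line and 50 mm above it; pressed at or behind that edge, forward and down, it swings shut.
- reset_button (a joint): travel of the reset button, 0 = up, 0.004 m = fully down; a spring returns it (1 N at the start, 3 N when fully down).
- button_top (a point): centre of the top of the round black reset button, 20 mm in diameter, on the unit's mid-line 42 mm in front of the hinge line, top 51 mm above the bench when up, in a collar 30 mm wide and 41 mm high. Press straight down. Covered while the flap is shut; with the flap fully open there is room straight above it for closed fingers up to 30 mm thick.
- jar: clear sample jar with a ridged white lid, 54 mm in diameter, 57 mm high, loose beside the unit; leave alone. Origin at the centre of its underside.
- dropper: brown glass dropper bottle with a black rubber top, 34 mm in diameter, 102 mm high, loose beside the unit; leave alone. Origin at the centre of its underside.
- vial: small glass vial with a white cap, 19 mm in diameter, 54 mm high, loose beside the unit; leave alone. Origin at the centre of its underside.

How it is judged:
On the way, in this order (a step that is already met when the one before it is completed fails the run):
1. the shut flap is pressed in with the fingers (value of joint flap below -0.06 rad and contact force between the fingers and power_unit above 0.5 N), for 0.02 s.
2. the flap has popped open (value of joint flap above 0.95 rad), for 0.1 s.
3. the reset button is pressed down with the fingers under the open flap (value of joint reset_button above 0.003 m and value of joint flap above 0.5 rad and contact force between the fingers and power_unit above 0.5 N), for 0.05 s.
4. the flap is pressed down past flush again with the fingers (all of step 1), for 0.02 s.
At the end, for the whole second after the job is handed in: The flap is latched shut (within 0.04 rad of flush) and at rest, the button is up again, and jar, dropper bottle and vial stand upright within 20 mm of where they were (value of joint flap between -0.04 and 0.04 rad and velocity of joint flap between -0.1 and 0.1 rad/s and value of joint reset_button below 0.0015 m and distance of each of jar, dropper, vial from where it was at the start of the episode below 0.02 m and angle between each of jar, dropper, vial's own z axis and vertical below 0.2 rad); the robot touches nothing.
It fails at once if the jar is lifted, pushed away or tipped (distance of jar from where it was at the start of the episode above 0.025 m or angle between jar's own z axis and vertical above 0.35 rad).
It fails at once if the dropper bottle is lifted, pushed away or tipped (distance of dropper from where it was at the start of the episode above 0.025 m or angle between dropper's own z axis and vertical above 0.35 rad).
It fails at once if the vial is lifted, pushed away or tipped (distance of vial from where it was at the start of the episode above 0.025 m or angle between vial's own z axis and vertical above 0.35 rad).
It also fails if it takes over 48 s, if anything falls off the work surface, if the arm or the gripper's body presses on something with over 40 N, if the wrist force passes 120 N, or if a joint passes its speed limit or range.

## Robot

A 6-joint arm with a two-finger parallel gripper is mounted at the origin on a cart in front of the work surface, level with it; the furniture and walls round the work are solid. World frame = base frame: x ahead of the robot, y to its left, z up, the work surface at z = 0. Lengths are in m, angles in rad, forces in N, time in s.
With the tool pointing down it reaches from about 0.325 to 1 m from the base axis. Payload 5.1 kg.
Tool frame: the origin (TCP) lies at the very end of the fingers, on their centre line; the grasp point (between the pads) lies 19 mm behind it; z points along the fingers, y is the line along which they close (so a half turn about z gives the same grasp; the last joint's range is limited). The gripper opens to 85 mm and grips with 20 to 120 N. Pads are 22 mm wide; open, the fingers measure 114 mm over their backs; the gripper's body (76 mm by 85 mm) begins 54 mm behind the grasp point. The pads swing forward as they close: fully open they stand 13 mm farther back than shut.
Start: joints at [1.062, 0.124, 1.65, -0, 1.367, -0.083], TCP at [0.269, 0.592, 0.231] pointing down, gripper open.
Joint ranges: [-2.61, 2.61], [-1.02, 2.33], [0.03, 2.71], [-1.35, 4.49], [0.32, 2.68], [-2.91, 2.91]. Speed limits (rad/s): [2.57, 2.57, 3.14, 3.14, 3.14, 3.14].

## Interface

Orientations are given as a rotation vector (axis times angle).
In Python, from rig import env, capture, job, masks_of, pinpoint gives the robot as it stands.
- The arm moves only by the tool move_arm, never from a script. Its argument "rows" is a list of rows, each a list of 5 numbers: the gripper command: -1 is fully open, 1 is shut, values between are in proportion, then the shift along the tool's x, y, z in mm, then the turn about the tool's z in degrees. A call has 1 to 20 rows; each row shifts and turns the commanded pose from where the row before left it, along the tool's axes as they then stand; what a row does not reach is not made up. A row lasts 1/8 s, in which the tool goes at most 62.5 mm and 10.7 degrees, less where a joint would pass 70% of its speed; a pose out of reach is approached as far as the arm can. A call with a gripper value outside its range is refused whole. The fingers move at their own pace and stop on an object; "grip_force" is the grip in N (left out, the last holds). Time passes only in rows, so rows that do not move let the fingers close. It gives the time, the measured TCP pose, the force, the opening and the grip force at its end, in the units of the state.
- env.read_state(): the state, without advancing time (a new reading comes with each control period).
- capture(name): name is "side" or "top" or "wrist"; returns a dict with "pixels" (384x512x3 uint8, red, green, blue), "z_map" (384x512 float32, m along the optical axis (not along the pixel's ray), 0 where there is no reading), "K" (3x3 intrinsics, pixels), "k1" (the pictures are not rectified: a ray, as slopes to the right and down, at radius r is drawn at 1 + k1 r^2 times it, then the intrinsics apply), "extrinsics" (4x4, takes a point from world to camera coordinates); the wrist camera has in their place "hand_eye" (4x4, takes a point from camera to tool coordinates, whose origin is the TCP and whose axes are the flange's). Camera axes: x right, y up, looking along -z (the intrinsics and any distortion apply to the point x, -y, -z); pixel columns grow to the right and rows downward; lengths in m; the calibration is good to about 2 mm. A picture is of the moment at which its call begins: read the wrist's pose just before it.
- job.sign_off(): hands the job in; it is judged then, once.
Trained networks look in the newest picture that a camera, given by its name, has taken for a name from the list of things; names that differ only in an ending like _2 or _b are one class to them, and where a whole thing is asked for, a point or a joint stands for the part that bears it (a point fixed in the world has none). Each returns a list of dicts, best first, with "score" (0 to 1); they miss things now and then, are a little off and sometimes report something else, mostly with a low value. They report only what shows in the picture. A call takes as long as a camera call.
- masks_of(camera, label): "mask" (384x512 bool, what is visible of it) and "extent" ([left, top, right, bottom] in pixels, round what is visible of it).
- pinpoint(camera, label): "point" ([row, column] in pixels: a listed point, or the origin of a listed thing).
The state is a dict: "clock": time; "q": joint angles; "dq": joint speeds; "tau": joint torques, N m; "eef_pos": TCP position; "eef_rot": TCP orientation; "contact_force": force on the tool from outside, world axes, zero at the start; "wrist_torque": the same for the moment, N m; "finger_gap": finger opening in m; "finger_force": force on a finger pad.
Only numpy, scipy, OpenCV 4.12 (cv2) and the standard library are available. Lean on these libraries where they do the work, as an engineer would, in place of code of your own. Each camera call takes 0.05 s, during which the arm holds its last target. There are 200 camera calls.

## Working session

There is one attempt and no reset: what is moved stays moved. The work goes in short steps, Python scripts to look and compute and a tool call to move; the robot and the scene stay as the last step left them, time stands still between calls to the robot, and variables do not carry over. Pictures are saved under pics/ and viewed, at most 10 in all, crops included, and the job is handed in when it is done.

Besides the shell and the picture viewer there is one more tool, called after ">>>" in YAML: its name, and indented under it one key for each argument. move_arm: Moves the arm, as the interface text tells. Its arguments: {"type":"object","properties":{"rows":{"type":"array"},"grip_force":{"type":"number"}},"required":["rows"]}

```bash
mkdir -p pics; cat > h.py <<'E'
import numpy as np, cv2
from scipy.spatial.transform import Rotation as R
from rig import env, capture, job, masks_of, pinpoint
def cam2world(c,st):
    if 'extrinsics' in c: return np.linalg.inv(c['extrinsics'])
    T=np.eye(4);T[:3,:3]=R.from_rotvec(st['eef_rot']).as_matrix();T[:3,3]=st['eef_pos'];return T@c['hand_eye']
def rays(c,px): # px Nx2 (row,col) -> slopes right, down
    K=c['K'];d=np.array([(px[:,1]-K[0,2])/K[0,0],(px[:,0]-K[1,2])/K[1,1]]).T
    u=d.copy()
    for _ in range(20): u=d/(1+c['k1']*(u**2).sum(1,keepdims=True))
    return u
def pts(c,T,px):
    px=np.atleast_2d(px).astype(float);u=rays(c,px);z=c['z_map'][px[:,0].astype(int),px[:,1].astype(int)]
    P=np.c_[u[:,0]*z,-u[:,1]*z,-z];W=P@T[:3,:3].T+T[:3,3];return W,z
def onz(c,T,px,h):
    u=rays(c,np.atleast_2d(px).astype(float));d=np.c_[u[:,0],-u[:,1],-np.ones(len(u))]@T[:3,:3].T
    o=T[:3,3];return o+d*((h-o[2])/d[:,2])[:,None]
E
python3 - <<'E'
from h import *
np.set_printoptions(precision=4,suppress=True)
ims=[]
for n in('top','side'):
    st=env.read_state();c=capture(n);T=cam2world(c,st);ims.append(c['pixels'][:,:,::-1])
    print(n,T[:3,3])
    for l in('flap_front','flap_hinge','power_unit','button_top','jar','dropper','vial'):
        for p in pinpoint(n,l)[:2]:
            r=np.clip(np.round(p['point']),0,[383,511]);print(l,p['score'],r,pts(c,T,r)[0][0],'z60',onz(c,T,r,.06)[0][:2])
    for l in('power_unit','flap','jar','dropper','vial'):
        for m in masks_of(n,l)[:1]:
            px=np.argwhere(m['mask']);W,z=pts(c,T,px);W=W[z>0]
            print('M',l,m['score'],m['extent'],np.median(W,0),W[:,2].max())
            if l in('power_unit','flap'):
                t=W[abs(W[:,2]-.06)<.006]
                if len(t)>20: print('  top',len(t),cv2.minAreaRect((t[:,:2]*1000).astype(np.float32)))
cv2.imwrite('pics/a.png',np.vstack([cv2.resize(i,(400,300)) for i in ims]))
cv2.imwrite('pics/a_top.png',ims[0])
print(env.read_state())
E
```

```text
top [ 0.4149 -0.1819  0.9187]
flap_front 0.6 [225. 248.] [ 0.5211 -0.1713  0.0589] z60 [ 0.5209 -0.1713]
flap_hinge 0.63 [206. 255.] [ 0.5652 -0.1866  0.0595] z60 [ 0.5651 -0.1866]
power_unit 0.7 [206. 255.] [ 0.5652 -0.1866  0.0595] z60 [ 0.5651 -0.1866]
jar 0.73 [185. 199.] [ 0.6139 -0.0548  0.0533] z60 [ 0.6124 -0.0558]
dropper 0.49 [252. 300.] [ 0.4601 -0.2844  0.0972] z60 [ 0.4621 -0.289 ]
vial 0.62 [208. 256.] [ 0.5608 -0.189   0.058 ] z60 [ 0.5604 -0.189 ]
vial 0.43 [219. 318.] [ 0.5382 -0.3315  0.0547] z60 [ 0.5374 -0.3306]
M power_unit 0.86 [213.8, 161.1, 297.2, 247.3] [ 0.5706 -0.1864  0.0599] 0.0656118745836084
  top 4119 ((574.7244873046875, -186.7369384765625), (150.1116485595703, 158.6771697998047), 69.14540100097656)
M jar 0.68 [185.3, 169.8, 208.0, 193.9] [ 0.6248 -0.0502  0.0564] 0.06115056103605854
M dropper 0.71 [289.3, 245.7, 309.9, 260.2] [ 0.4601 -0.285   0.0615] 0.10185076290999107
M vial 0.48 [314.8, 217.3, 325.5, 225.1] [ 0.5432 -0.3341  0.0522] 0.056032869114724715
side [1.1063 0.2511 0.5919]
flap_front 0.93 [189. 276.] [ 0.5178 -0.1679  0.0627] z60 [ 0.5148
[... 620 characters left out ...]
0.6395 -0.0422  0.0562] 0.06147345535007365
M dropper 0.98 [239.4, 141.5, 256.3, 180.0] [ 0.4684 -0.2832  0.0584] 0.10399058768252889
M vial 0.51 [199.7, 167.8, 208.8, 187.4] [ 0.5515 -0.3317  0.0385] 0.05915128418753668
{'clock': 1.3, 'q': array([ 1.0624,  0.1238,  1.6503, -0.    ,  1.3675, -0.0826]), 'dq': array([ 0.0016,  0.001 , -0.0008, -0.0014, -0.0017, -0.0005]), 'tau': array([  0.0012, -42.3592, -36.575 ,   0.    ,   0.0004,   0.    ]), 'eef_pos': array([0.2685, 0.5919, 0.2313]), 'eef_rot': array([ 0.6638,  3.0706, -0.    ]), 'contact_force': array([ 0.4179,  0.4759, -0.0308]), 'wrist_torque': array([-0.0058, -0.0069, -0.004 ]), 'finger_force': 0.0, 'finger_gap': 0.08539121192362653}
```

View pics/a.png

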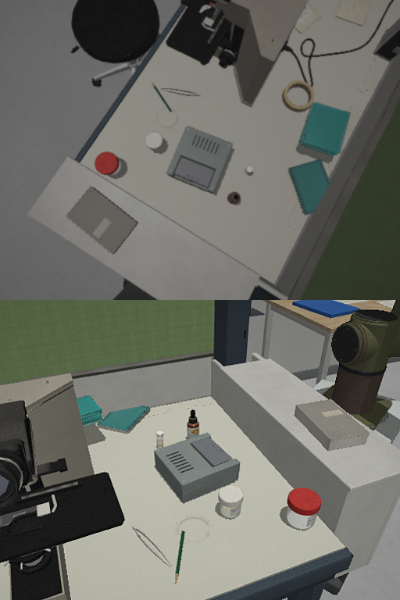

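The pictures show the grey unit with its flap turned towards the robot: about (200,160) in the upper tile, from the top camera, and (197,465) in the lower tile, from the side camera. The jar is on its left, with the dropper and vial on its right. The top camera's best vial hit is really on the unit, and its second is the vial itself. I'll check how high the obstacles are along the path.

```bash
python3 - <<'E'
from h import *
np.set_printoptions(precision=3,suppress=True)
c=capture('top');T=cam2world(c,None)
px=np.argwhere(c['z_map']>0);W,z=pts(c,T,px)
for x in np.arange(.2,.75,.1):
    print(x,[(round(y,1),round(float(np.percentile(W[m,2],99)),3)) for y in np.arange(-.5,.7,.1) if (m:=(abs(W[:,0]-x)<.05)&(abs(W[:,1]-y)<.05)).sum()>20])
s=env.read_state();M=R.from_rotvec(s['eef_rot']).as_matrix();print(M)
print((M.T@(np.array([.5195,-.168,.231])-s['eef_pos']))*1000)
E
```

```text
0.2 [(np.float64(-0.4), 0.246), (np.float64(-0.3), 0.24), (np.float64(-0.2), 0.145), (np.float64(-0.1), 0.145), (np.float64(-0.0), 0.145), (np.float64(0.4), -0.741), (np.float64(0.5), -0.743), (np.float64(0.6), -0.741)]
0.30000000000000004 [(np.float64(-0.5), 0.442), (np.float64(-0.4), 0.277), (np.float64(-0.3), 0.145), (np.float64(-0.2), 0.145), (np.float64(-0.1), 0.145), (np.float64(-0.0), 0.175), (np.float64(0.1), 0.173), (np.float64(0.5), -0.742), (np.float64(0.6), -0.741)]
0.4000000000000001 [(np.float64(-0.5), 0.405), (np.float64(-0.4), 0.004), (np.float64(-0.3), 0.045), (np.float64(-0.2), 0.144), (np.float64(-0.1), 0.146), (np.float64(-0.0), 0.176), (np.float64(0.1), 0.175), (np.float64(0.2), 0.145)]
0.5000000000000001 [(np.float64(-0.5), 0.158), (np.float64(-0.4), 0.004), (np.float64(-0.3), 0.097), (np.float64(-0.2), 0.063), (np.float64(-0.1), 0.062), (np.float64(-0.0), 0.145), (np.float64(0.1), 0.175), (np.float64(0.2), 0.146)]
0.6000000000000001 [(np.float64(-0.5), 0.11), (np.float64(-0.4), 0.004), (np.float64(-0.3), 0.063), (np.float64(-0.2), 0.064), (np.float64(-0.1), 0.063), (np.float64(-0.0), 0.059), (np.float64(0.1), 0.069), (np.float64(0.2), 0.143), (np.float64(0.6), -0.741)]
0.7000000000000002 [(np.float64(-0.5), 0.11), (np.float64(-0.4), 0.004), (np.float64(-0.3), 0.004), (np.float64(-0.2), 0.062), (np.float64(-0.1), 0.06), (np.float64(-0.0), 0.004), (np.float64(0.1), 0.004), (np.float64(0.2), 0.003), (np.float64(0.5), -0.739), (np.float64(0.6), -0.741)]
[[-0.911  0.413  0.   ]
 [ 0.413  0.911 -0.   ]
 [-0.    -0.    -1.   ]]
[-542.462 -588.423    0.319]
```

>>> move_arm:
  rows:
    - [1,0,0,-40,0]
    - [1,-36,-39,0,0]
    - [1,-36,-39,0,0]
    - [1,-36,-39,0,0]
    - [1,-36,-39,0,0]
    - [1,-36,-39,0,0]
    - [1,-36,-39,0,0]
    - [1,-36,-39,0,0]
    - [1,-36,-39,0,0]
    - [1,-36,-39,0,0]
    - [1,-36,-39,0,0]
    - [1,-36,-39,0,0]
    - [1,-36,-39,0,0]
    - [1,-36,-39,0,0]
    - [1,-36,-39,0,0]
    - [1,-38,-42,0,0]
    - [1,0,0,0,-3.4]
    - [1,0,0,0,0]
    - [1,0,0,0,0]

```text
clock: 3.72
eef_pos: [0.5192, -0.167, 0.2714]
eef_rot: [0.573, 3.089, -0.0]
contact_force: [1.3, 0.6, 0.2]
finger_gap: -0.0001
finger_force: 0.0
```

```bash
cat > m.py <<'E'
from h import *
np.set_printoptions(precision=4,suppress=True)
st=env.read_state();c=capture('wrist');T=cam2world(c,st);M=R.from_rotvec(st['eef_rot']).as_matrix()
print(st['clock'],st['eef_pos'],M[:2,0],st['finger_gap'])
tool=lambda w:(w-st['eef_pos'])@M*1000
for l in('flap_front','flap_hinge','button_top'):
    for p in pinpoint('wrist',l)[:1]:
        r=np.clip(np.round(p['point']),0,[383,511]);w=pts(c,T,r)[0];z60=onz(c,T,r,.06);print(l,p['score'],r,w[0],'tool',tool(w)[0],'z60',tool(z60)[0])
for m in masks_of('wrist','power_unit')[:1]:
    W,z=pts(c,T,np.argwhere(m['mask']));t=W[(abs(W[:,2]-.06)<.006)&(z>0)]
    rc=cv2.minAreaRect((t[:,:2]*1000).astype(np.float32));print(m['score'],rc,np.median(t[:,2]))
px=np.argwhere(c['z_map']>0);W,z=pts(c,T,px);L=W[abs(W[:,2]-.145)<.006]
if len(L): print('ledge nearest tool x',tool(L)[:,0].min())
import sys
if len(sys.argv)>1: cv2.imwrite('pics/%s.png'%sys.argv[1],c['pixels'][:,:,::-1])
E
python3 m.py b
```

```text
3.725 [ 0.5192 -0.167   0.2714] [-0.9336  0.3584] -0.0001185590502357176
flap_front 0.36 [212. 156.] [ 0.5421 -0.3258  0.0109] tool [ -78.3056 -140.0223  260.5069] z60 [ -59.9692 -122.9163  211.4318]
flap_hinge 0.69 [199. 252.] [ 0.5597 -0.1846  0.0556] tool [-44.0875  -1.9769 215.8335] z60 [-42.6596  -1.956  211.4323]
0.72 ((571.6167602539062, -186.7101593017578), (149.34730529785156, 156.69322204589844), 68.9342041015625) 0.05781967610860905
ledge nearest tool x 98.2253843487047
```

View pics/b.png

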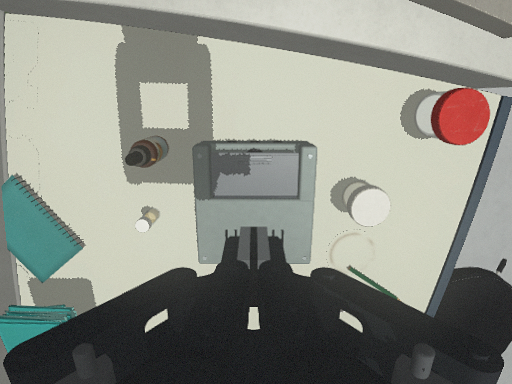

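The wrist view shows the flap between about (205,150) and (300,197), with its hinge line near row 197. The TCP is about 44 mm ahead of the hinge and centred, so I'll shift 2 mm forward and go down.

>>> move_arm:
  rows:
    - [1,2,1,50,0]
    - [1,0,0,50,0]
    - [1,0,0,50,0]
    - [1,0,0,40,0]
    - [1,0,0,13,0]
    - [1,0,0,2,0]
    - [1,0,0,2,0]
    - [1,0,0,1,0]

```text
clock: 4.97
eef_pos: [0.519, -0.1663, 0.0652]
eef_rot: [0.572, 3.086, -0.001]
contact_force: [0.2, 0.3, 0.2]
finger_gap: 0.0001
finger_force: 0.0
```

>>> move_arm:
  rows:
    - [1,0,0,2,0]
    - [1,0,0,2,0]
    - [1,0,0,1,0]
    - [1,0,0,0,0]

```text
clock: 5.48
eef_pos: [0.5181, -0.166, 0.0588]
eef_rot: [0.572, 3.088, -0.0]
contact_force: [-0.6, -0.1, 4.0]
finger_gap: 0.0001
finger_force: 1.8
```

>>> move_arm:
  rows:
    - [1,0,0,1.5,0]
    - [1,0,0,1,0]
    - [1,0,0,1,0]
    - [1,0,0,0,0]

```text
clock: 5.98
eef_pos: [0.5183, -0.166, 0.0557]
eef_rot: [0.572, 3.088, -0.0]
contact_force: [-1.5, 1.1, 8.1]
finger_gap: -0.0001
finger_force: 4.0
```

>>> move_arm:
  rows:
    - [1,0,0,1,0]
    - [1,0,0,0.5,0]
    - [1,0,0,0,0]

```text
clock: 6.35
eef_pos: [0.5184, -0.1661, 0.0555]
eef_rot: [0.572, 3.089, -0.0]
contact_force: [-5.1, 1.9, 14.5]
finger_gap: 0.0002
finger_force: 8.0
```

Force rose without further travel, so the flap is at its stop. I'll release it and back up.

>>> move_arm:
  rows:
    - [1,0,0,-20,0]
    - [1,0,0,-55,0]
    - [1,0,0,-60,0]
    - [1,0,0,-60,0]
    - [1,0,0,-20,0]
    - [1,0,0,0,0]
    - [1,0,0,0,0]
    - [1,0,0,0,0]
    - [1,0,0,0,0]
    - [1,0,0,0,0]
    - [1,0,0,0,0]
    - [1,0,0,0,0]
    - [1,0,0,0,0]
    - [1,0,0,0,0]
    - [1,0,0,0,0]
    - [1,0,0,0,0]
    - [1,0,0,0,0]

```text
clock: 8.48
eef_pos: [0.5177, -0.1658, 0.2683]
eef_rot: [0.572, 3.089, -0.0]
contact_force: [-0.5, 0.1, 0.4]
finger_gap: 0.0005
finger_force: 0.0
```

```bash
python3 m.py c; python3 - <<'E'
from h import *
np.set_printoptions(precision=4,suppress=True)
st=env.read_state();M=R.from_rotvec(st['eef_rot']).as_matrix()
for n in('side','top'):
    c=capture(n);T=cam2world(c,st)
    for p in pinpoint(n,'button_top')[:1]:
        w=onz(c,T,p['point'],.051)[0];print(n,p['score'],p['point'],w,(w-st['eef_pos'])@M*1000)
    W,z=pts(c,T,np.argwhere(c['z_map']>0));h=np.array([.560,-.182]);r=(W[:,:2]-h);f=r@M[:2,0];y=r@M[:2,1]
    k=(abs(y)<50)&(f>-30)&(f<.07)&(abs(y)<.05)&(f>-.03)&(W[:,2]>.075)&(W[:,2]<.13)
    if k.sum(): print('flap pts',k.sum(),'front',np.percentile(f[k],[2,50,98]),'z',W[k,2].max())
    if n=='side': cv2.imwrite('pics/d.png',cv2.resize(c['pixels'][130:280,180:330,::-1],(600,600)))
E
```

```text
8.475 [ 0.5177 -0.1658  0.2683] [-0.9336  0.3583] 0.0005466921866243701
flap_front 0.84 [197. 256.] [ 0.5418 -0.1723  0.105 ] tool [-24.839    2.5236 163.3836] z60 [-39.093    2.9396 208.336 ]
flap_hinge 0.77 [200. 254.] [ 0.5601 -0.1815  0.0533] tool [-45.1547   0.5183 215.084 ] z60 [-42.9406   0.503  208.3361]
button_top 0.54 [163. 255.] [ 0.5175 -0.1639  0.0492] tool [  0.902    1.7215 219.0868] z60 [  3.013    1.6614 208.3355]
0.87 ((571.1947021484375, -186.61651611328125), (150.06768798828125, 155.74095153808594), 69.03736877441406) 0.057711687387506455
ledge nearest tool x 96.16028325787734
flap pts 754 front [0.0061 0.0146 0.0228] z 0.1151591871867414
top 0.44 [225.0, 246.6] [ 0.522 -0.168  0.051] [ -4.8069  -0.5466 217.2959]
```

View pics/c.png

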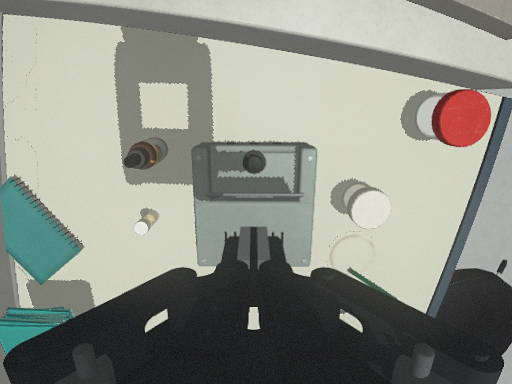

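View pics/d.png

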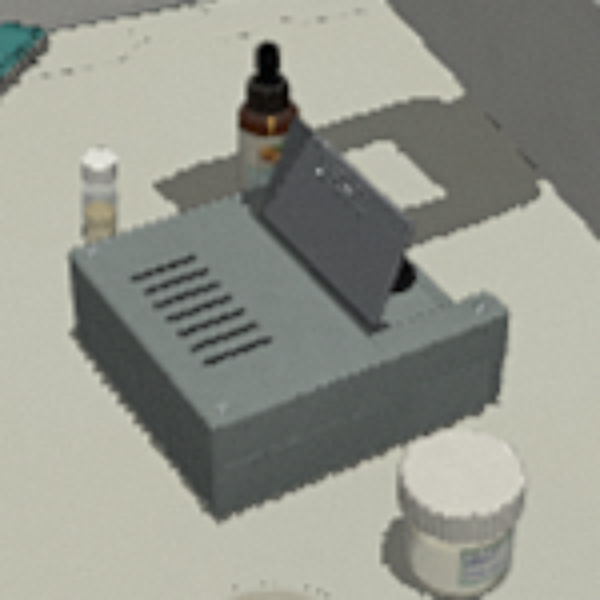

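The flap stands fully open, and the wrist view shows the button clear at (254,162). It's straight under the TCP within about 2 mm, so I'll press it.

>>> move_arm:
  rows:
    - [1,0,1,50,0]
    - [1,0,0,50,0]
    - [1,0,0,50,0]
    - [1,0,0,45,0]
    - [1,0,0,15,0]
    - [1,0,0,3,0]
    - [1,0,0,2,0]
    - [1,0,0,1.5,0]
    - [1,0,0,0,0]

```text
clock: 10.05
eef_pos: [0.5188, -0.1652, 0.053]
eef_rot: [0.572, 3.087, -0.001]
contact_force: [0.6, 0.6, 0.7]
finger_gap: -0.0002
finger_force: 0.0
```

>>> move_arm:
  rows:
    - [1,0,0,2,0]
    - [1,0,0,2,0]
    - [1,0,0,1.5,0]
    - [1,0,0,1,0]
    - [1,0,0,0,0]
    - [1,0,0,0,0]

```text
clock: 10.8
eef_pos: [0.5187, -0.1651, 0.0469]
eef_rot: [0.572, 3.088, -0.0]
contact_force: [-1.8, -0.6, 9.3]
finger_gap: 0.0001
finger_force: 4.7
```

The button bottomed out: 9 N at z = 0.047. I'll go up, over the flap and behind it.

>>> move_arm:
  rows:
    - [1,0,0,-20,0]
    - [1,0,0,-50,0]
    - [1,0,0,-50,0]
    - [1,-24,0,0,0]
    - [1,-24,0,0,0]
    - [1,0,0,0,0]
    - [1,0,0,40,0]
    - [1,0,0,21,0]
    - [1,0,0,0,0]
    - [1,0,0,0,0]

```text
clock: 12.05
eef_pos: [0.5633, -0.1822, 0.1054]
eef_rot: [0.572, 3.088, -0.0]
contact_force: [0.6, -0.5, -0.4]
finger_gap: -0.0001
finger_force: 0.0
```

```bash
python3 - <<'E'
from h import *
st=env.read_state();M=R.from_rotvec(st['eef_rot']).as_matrix();print(st['eef_pos'],(st['eef_pos'][:2]-[.560,-.182])@M[:2,0])
c=capture('side');cv2.imwrite('pics/e.png',cv2.resize(c['pixels'][100:250,180:330,::-1],(600,600)))
E
```

```text
[ 0.56327827 -0.18218692  0.10537552] -0.003127579038087927
```

View pics/e.png

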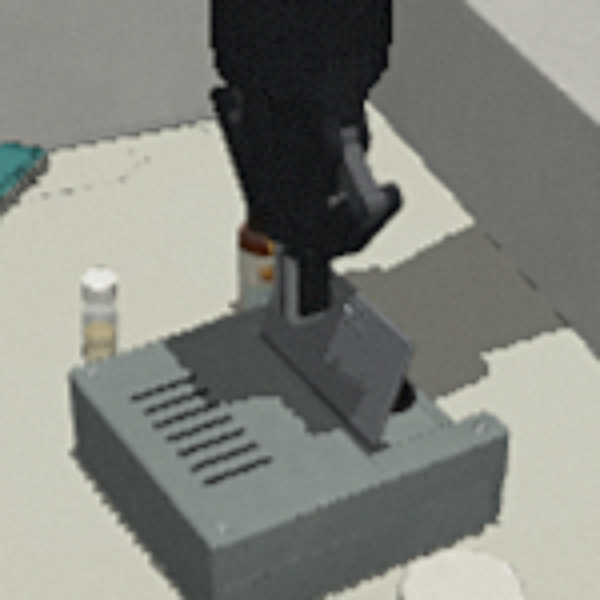

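The fingertips (about (305,315)) stand just behind the raised flap. I'll push forward and down along its arc.

>>> move_arm:
  rows:
    - [1,6,0,1,0]
    - [1,6,0,1,0]
    - [1,5,0,3,0]
    - [1,5,0,4,0]
    - [1,4,0,4,0]
    - [1,4,0,4,0]
    - [1,0,0,0,0]

```text
clock: 12.98
eef_pos: [0.534, -0.1709, 0.0863]
eef_rot: [-0.572, -3.087, -0.001]
contact_force: [1.2, 0.1, 0.7]
finger_gap: -0.0002
finger_force: 0.9
```

```bash
python3 - <<'E'
from h import *
print(env.read_state()['contact_force'])
c=capture('side');cv2.imwrite('pics/f.png',cv2.resize(c['pixels'][120:230,200:310,::-1],(600,600)))
E
```

```text
[1.1616121  0.07439632 0.6950372 ]
```

View pics/f.png

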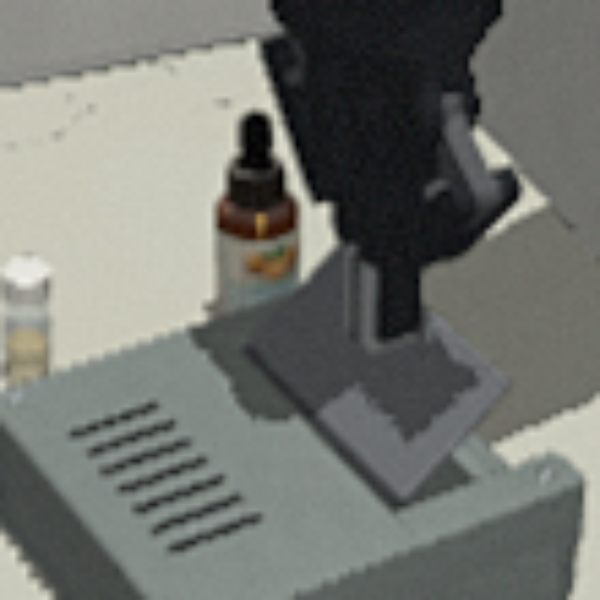

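The flap has swung about halfway down, with the fingers on its upper face near (395,340). I'll continue down past flush.

>>> move_arm:
  rows:
    - [1,3,0,4,0]
    - [1,3,0,4,0]
    - [1,3,0,5,0]
    - [1,3,0,5,0]
    - [1,2,0,4,0]
    - [1,1,0,4,0]
    - [1,0,0,2,0]
    - [1,0,0,1,0]
    - [1,0,0,0,0]

```text
clock: 14.15
eef_pos: [0.5203, -0.1657, 0.058]
eef_rot: [-0.572, -3.087, -0.0]
contact_force: [-1.5, -0.2, 3.4]
finger_gap: -0.0
finger_force: 1.9
```

>>> move_arm:
  rows:
    - [1,1,0,1.5,0]
    - [1,0,0,1,0]
    - [1,0,0,1,0]
    - [1,0,0,1,0]
    - [1,0,0,0.5,0]
    - [1,0,0,0,0]

```text
clock: 14.9
eef_pos: [0.5206, -0.1658, 0.0557]
eef_rot: [0.572, 3.089, -0.0]
contact_force: [-5.6, 2.5, 17.1]
finger_gap: 0.0003
finger_force: 8.6
```

At the stop again (17 N at z = 0.0557). I'll release and check.

>>> move_arm:
  rows:
    - [1,0,0,-10,0]
    - [1,0,0,-40,0]
    - [1,0,0,-60,0]
    - [1,0,0,-60,0]
    - [1,0,0,-40,0]
    - [1,0,0,0,0]
    - [1,0,0,0,0]
    - [1,0,0,0,0]
    - [1,0,0,0,0]
    - [1,0,0,0,0]
    - [1,0,0,0,0]
    - [1,0,0,0,0]
    - [1,0,0,0,0]
    - [1,0,0,0,0]

```text
clock: 16.65
eef_pos: [0.52, -0.1656, 0.2634]
eef_rot: [0.572, 3.089, -0.0]
contact_force: [-0.8, -0.5, 0.3]
finger_gap: -0.0001
finger_force: 0.0
```

```bash
python3 - <<'E'
from h import *
print(env.read_state()['contact_force'])
c=capture('side');cv2.imwrite('pics/g.png',cv2.resize(c['pixels'][130:280,180:330,::-1],(600,600)))
E
```

```text
[-0.82771358 -0.48943318  0.31596899]
```

View pics/g.png

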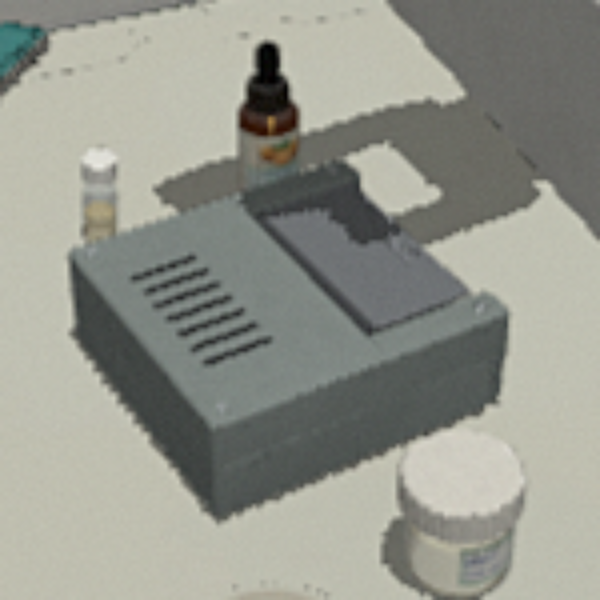

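The flap looks shut, around (370,280), and the bottles haven't moved. I'll check its angle from depth.

```bash
python3 - <<'E'
from h import *
st=env.read_state();M=R.from_rotvec(st['eef_rot']).as_matrix()
for n in('side','wrist','top'):
    c=capture(n);T=cam2world(c,st);W,z=pts(c,T,np.argwhere(c['z_map']>0))
    r=W[:,:2]-[.560,-.182];f=r@M[:2,0];y=r@M[:2,1];b=(W[:,2]>.03)&(W[:,2]<.13)
    k=b&(abs(y)<.045)&(f>.006)&(f<.05);q=b&(abs(y)<.06)&(f<-.01)&(f>-.08)
    for s in(k,q):
        if s.sum()>20:
            p=np.polyfit(f[s],W[s,2],1);print(n,s.sum(),'slope',p[0],'z',np.median(W[s,2]))
E
```

```text
side 643 slope -0.0030856609855928765 z 0.06264953542144336
side 1488 slope -0.0034944667039110452 z 0.06270184529031375
wrist 2710 slope -8.291233257114395e-05 z 0.057966275339145085
wrist 3133 slope 0.00047523404141178513 z 0.057748373754815174
top 148 slope 0.0109719420122594 z 0.060051828667880336
```

Flush and latched.

```bash
python3 -c "from rig import job;print(job.sign_off())"
```

```text
the job is handed in; nothing more can be done
None
```

I popped the flap open, pressed the reset button fully down and pressed the flap shut again; depth readings show it flush, the jar, dropper bottle and vial were not touched, and the job is handed in, though no verdict came back.

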